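# Take the pH probe from its stand and hold it over the waste beaker for rinsing

## Task

The cordless pH probe is clamped in its stand, parked in the small beaker. Turn the knob on the stand's arm anticlockwise until the clamp is fully released, lift the probe straight up out of its holder and carry it, over the test-tube rack beside it and clear of the glassware, to the waste beaker (the wider, lower one of the two beakers on the right of that rack). Finish still holding the probe upright and still over the middle of the waste beaker, its tip about 15 mm above the rim and touching nothing, so that a colleague can rinse it, and leave everything else standing where it is.

Things in the scene. Friction and masses are not known exactly. Their poses are not given: they have to be found in the camera images.
- clamp_knob (a joint): black wing knob on the stand's grey arm, vertical axis, rad: 0 locked (starts 0 to 0.2), grows anticlockwise seen from above to a stop at 1.6; released above 1.25. An eccentric draws back a spring-loaded jaw whose tongue sits 1.8 mm deep in a groove round the probe's shaft: till then the probe cannot be pulled out. Turning takes up to 0.15 N m; it stays where it is left.
- knob_grip (a point): centre of the knob's wing, on the knob's axis: wing 36 mm long (point x axis, turns with the knob), 11 mm thick (point y axis), 24 mm high, this point half-way up and 17 mm above the arm's top. At joint 0 the wing lies across the arm (point -y axis points along the arm to the probe, 76 mm away; the steel post, 198 mm high, stands 66 mm off on the other side). z axis up.
- holder_top (a point): stand, fixed: the point on the probe's axis in the top face of the holder at the arm's end, 155 mm above the worktop. The holder is a closed pocket with a 12 mm bore, 20 mm deep; the probe comes out only upward. -y axis points along the arm from the post outward, z up.
- probe_head (a point): cordless pH probe, 166 mm long, 0.09 kg: centre of its white round head (24 mm diameter, 46 mm high, the place to grip; this point is half-way up it). Below the head is a 29 mm collar whose underside, 28 mm below this point, rests on the holder. z axis up along the probe.
- probe_tip (a point): lowest point of the probe, on its axis, 143 mm below probe_head: end of its 12 mm thick grey shaft. Starts inside the small beaker, 40 mm above the worktop.
- probe: the same probe; origin on its axis at the underside of the collar, 28 mm below probe_head and 115 mm above probe_tip; z up along the probe
- waste_rim (a point): centre of the waste beaker's mouth, in the plane of its rim, 94 mm above the worktop: clear glass beaker, 72 mm diameter, 94 mm high, about 60 mm wide inside, empty
- waste_beaker: the same waste beaker; origin at the centre of its underside, z up
- sample_beaker: small clear glass beaker, 62 mm diameter, 80 mm high, standing under the holder with the probe's tip in it; origin at the centre of its underside
- tall_beaker: bystander: taller, narrower clear glass beaker, 67 mm diameter, 134 mm high; origin at the centre of its underside
- flask: bystander: conical glass flask, 67 mm diameter, 114 mm high; origin at the centre of its underside
- rack: bystander: white test-tube rack, 60 x 220 mm (x, y), 80 mm high, with three glass tubes in it that stand 138 mm high; its length lies about along world x, between the stand and the waste beaker; origin at the centre of its underside
- rinse_bottle: bystander: wash bottle with a red cap and bent spout, 225 mm high; origin at the centre of its underside
Mind the look-alikes: they are no part of the job. There is more than one size of the part that bears clamp_knob; the job needs the larger. Leave any blue look-alike of the probe alone.

How it is judged (in metres and radians):
On the way, in this order (a step that is already met when the one before it is completed fails the run):
1. the knob is turned to release (past 1.25 rad) while the probe still hangs in its holder (value of joint clamp_knob above 1.25 rad and distance of probe_head from where it was at the start of the episode below 0.01 m), for 0.2 s.
2. the probe is lifted until its tip is above the holder (z of probe_tip in the frame of holder_top above 0.003 m), for 0.1 s.
At the end, for the whole second after the job is handed in: The probe is held in the fingers, still (under 10 mm/s), upright within 7 degrees, its tip within 12 mm of the axis of the waste beaker and 6 to 25 mm above its rim, not touching it; the clamp is left released and both beakers stand upright (horizontal distance between probe_tip and waste_rim below 0.012 m and z of probe_tip in the frame of waste_rim between 0.006 and 0.025 m and angle between probe's own z axis and vertical below 0.12 rad and linear speed of probe below 0.01 m/s and contact force between probe and the fingers above 0.5 N and contact force between probe and waste_beaker below 0.05 N and value of joint clamp_knob above 1.25 rad and angle between each of waste_beaker, sample_beaker's own z axis and vertical below 0.05 rad); the arm keeps its last pose, push and grip.
It fails at once if the probe touches the waste beaker (contact force between probe and waste_beaker above 0.3 N).
It fails at once if the waste beaker is moved more than 15 mm (distance of waste_beaker from where it was at the start of the episode above 0.015 m).
It fails at once if the small beaker is moved more than 20 mm or tipped (distance of sample_beaker from where it was at the start of the episode above 0.02 m or angle between sample_beaker's own z axis and vertical above 0.3 rad).
It fails at once if the rack, the flask, the tall beaker or the wash bottle is moved more than 15 mm or tipped (distance of any of rack, flask, tall_beaker, rinse_bottle from where it was at the start of the episode above 0.015 m or angle between any of rack, flask, tall_beaker, rinse_bottle's own z axis and vertical above 0.2 rad).
It also fails if it takes over 58 s, if anything falls off the work surface, if the arm or the gripper's body presses on something with over 40 N, if the wrist force passes 120 N, or if a joint passes its speed limit or range.

## Robot

A 6-joint arm with a two-finger parallel gripper is mounted at the origin on a cart in front of the work surface, level with it; the furniture and walls round the work are solid. World frame = base frame: x ahead of the robot, y to its left, z up, the work surface at z = 0. Lengths are in mm, angles in rad, forces in N, time in s.
With the tool pointing down it reaches from about 350 to 875 mm from the base axis. Payload 4.2 kg.
Tool frame: the origin (TCP) lies at the very end of the fingers, on their centre line; the grasp point (between the pads) lies 19 mm behind it; z points along the fingers, x is the direction in which the jaws open and shut, and the axes are right-handed (so a half turn about z gives the same grasp; the last joint's range is limited). The gripper opens to 87 mm and grips with 3 to 60 N. Pads are 19 mm wide; open, the fingers measure 117 mm over their backs; the gripper's body (75 mm by 190 mm) begins 51 mm behind the grasp point.
Start: joints at [1.431, 0.385, 0.008, 0, -1.194, -0.259], TCP at [242.662, 575.946, 222.55] pointing down, gripper open.
Joint ranges: [-3.14, 3.14], [-1.21, 2.06], [-1.07, 1.41], [-3.16, 2.05], [-2.99, -0.16], [-3.1, 3.1]. Speed limits (rad/s): [2.79, 2.79, 3.14, 3.14, 3.14, 3.14].

## Interface

Orientations are given as a unit quaternion [w, x, y, z].
In Python, from plant import arm gives the robot as it stands.
- The arm moves only by the shell command python3 -m inch 'ROWS' [OPENING] [FORCE]. ROWS is JSON, a list of rows, each a list of 2 entries, a list of its own where there are three numbers: the shift along the tool's x, y, z in cm, then the turn, a rotation vector about the tool's x, y, z in degrees. A call has 1 to 10 rows; each row shifts and turns the commanded pose from where the row before left it, along the tool's axes as they then stand; what a row does not reach is not made up. A row lasts 1/12 s, in which the tool goes at most 41.7 mm and 7.16 degrees, less where a joint would pass 70% of its speed; a pose out of reach is approached as far as the arm can. A call is refused whole if a number of a shift passes 4.17 or a number of a turn 7.16, either way. A call with a gripper value outside its range is refused whole. OPENING is the opening in per cent of the stroke, from 0 (shut) to 100 (fully open), set as the call begins (- or left out, the last holds). The fingers move at their own pace and stop on an object; FORCE is the grip in N (left out, the last holds). Time passes only in rows, so rows that do not move let the fingers close. It gives the time, the measured TCP pose, the force and the opening at its end, in the units of the state.
- arm.observe(): the state, without advancing time (a new reading comes with each control period).
- arm.grab_frame(name): name is "scene" or "side" or "wrist"; returns a dict with "frame" (420x560x3 uint8, blue, green, red), "range_z" (420x560 float32, mm along the optical axis (not along the pixel's ray), 0 where there is no reading), "camera_matrix" (3x3 intrinsics, pixels), "rvec" (rotation vector, rad) and "tvec" (3), from world to camera coordinates, as OpenCV has them. Camera axes: x right, y down, z forward; pixel columns grow to the right and rows downward; lengths in mm; the calibration is good to about 2 mm. A picture is of the moment at which its call begins.
- arm.hand_in(): hands the job in, once; it reports no verdict.
The state is a dict: "time": time; "joints": joint angles; "joint_vel": joint speeds; "joint_torque": joint torques, N m; "eef_pos": TCP position; "orientation": TCP orientation; "contact_force": force on the tool from outside, world axes, zero at the start; "torque": the same for the moment, N m; "finger_gap": opening from 0.0 (shut) to 1.0 (fully open).
Only numpy, scipy, OpenCV 4.12 (cv2) and the standard library are available. Lean on these libraries where they do the work, as an engineer would, in place of code of your own. Each camera call takes 0.05 s, during which the arm holds its last target.

## Working session

There is one attempt and no reset: what is moved stays moved. The work goes in short steps, Python scripts to look and compute and a shell command to move; the robot and the scene stay as the last step left them, time stands still between calls to the robot, and variables do not carry over. Pictures are saved under pics/ and viewed, and the job is handed in when it is done.

```bash
ls; mkdir -p pics
python3 - <<'E'
from plant import arm
import cv2,numpy as np
print(arm.observe())
for n in ["scene","side","wrist"]:
    f=arm.grab_frame(n); cv2.imwrite(f"pics/{n}0.png",f["frame"]); np.savez(f"pics/{n}0.npz",**f)
    R=cv2.Rodrigues(np.array(f["rvec"]))[0]; print(n,(-R.T@np.array(f["tvec"]).ravel()).round(),R[2].round(2),np.array(f["camera_matrix"])[0])
E
```

```text
pics
{'time': 0.0, 'joints': array([ 1.43059419e+00,  3.85565421e-01,  6.58775746e-03, -5.32532201e-04,
       -1.19398395e+00, -2.58600642e-01]), 'joint_vel': array([-9.49414987e-04, -7.94747429e-04, -1.55104670e-03, -1.78747193e-03,
        1.70284936e-05,  1.39754550e-03]), 'joint_torque': array([-1.17639727e-03, -3.90664172e+01,  1.87398219e+01,  4.21974018e+00,
        1.08193231e-02, -1.97321583e-04]), 'eef_pos': array([242.4342244 , 575.39211688, 221.43437861]), 'orientation': array([-9.03951239e-04, -5.52947934e-01,  8.33215068e-01, -6.45162182e-04]), 'contact_force': array([-0.28774294, -0.25136133,  0.37143923]), 'torque': array([ 0.00130073,  0.00264718, -0.02698339]), 'finger_gap': 0.999409743051181}
scene [ -11. -553.  713.] [ 0.57  0.59 -0.56] [435.57932371   0.         282.54736416]
side [  78. -643.  725.] [ 0.46  0.65 -0.6 ] [391.15010779   0.         280.22897839]
wrist [307. 549. 383.] [-0.24  0.1  -0.97] [333.4697391    0.         277.86673209]
```

View pics/scene0.png

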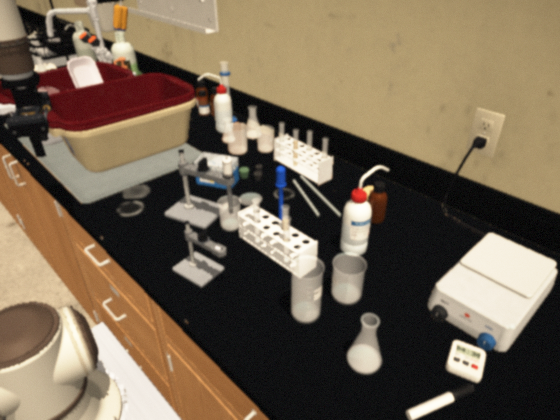

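View pics/side0.png

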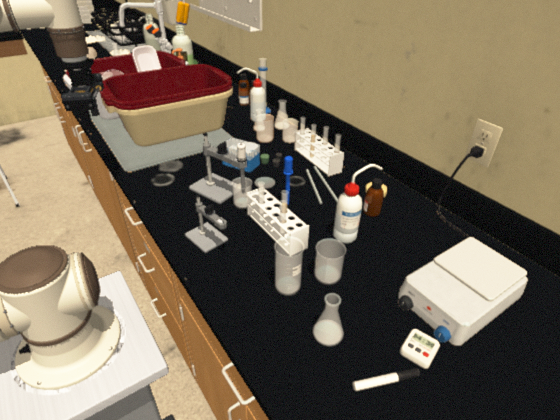

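View pics/wrist0.png

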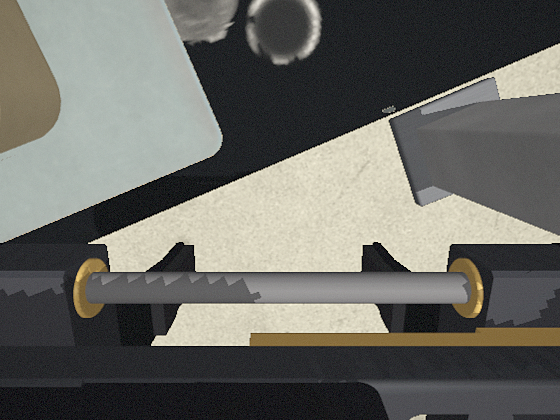

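Run:
```python
import cv2,numpy as np
for n,(u0,v0,u1,v1) in {"scene":(150,130,390,330),"side":(170,120,370,310)}.items():
    im=cv2.imread(f"pics/{n}0.png")[v0:v1,u0:u1]
    s=min(800/im.shape[1],600/im.shape[0]); cv2.imwrite(f"pics/{n}_crop.png",cv2.resize(im,None,fx=s,fy=s,interpolation=cv2.INTER_CUBIC)); print(n,s)
```

```text
scene 3.0
side 3.1578947368421053
```

View pics/scene_crop.png

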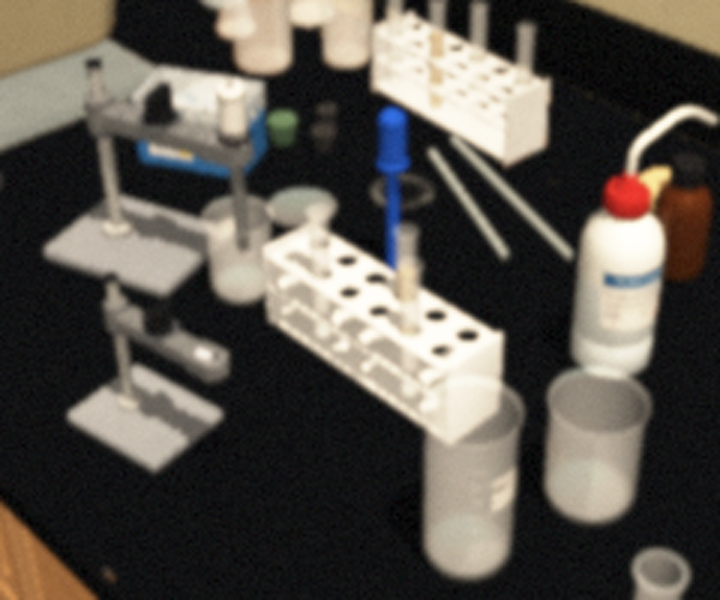

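View pics/side_crop.png

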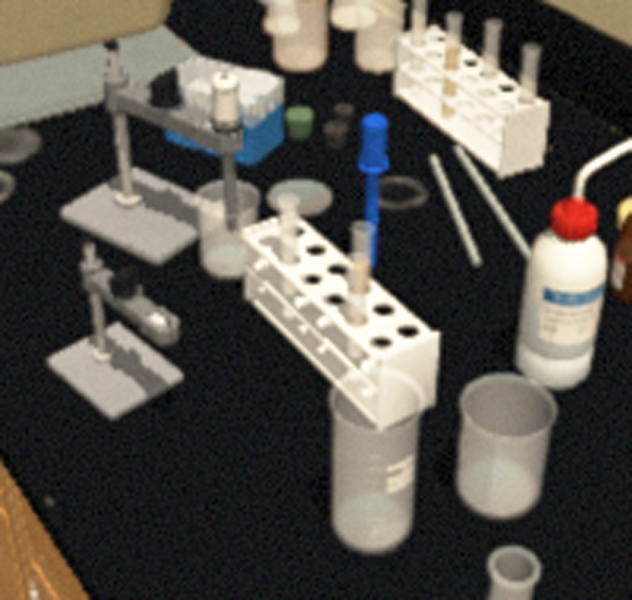

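Scene view: knobs at (203,164) (large stand, white probe at (227,166) in it) and (203,237) (small stand, decoy); probes white (227,166) vs. blue (281,180). The waste beaker is the wide low one at (348,278), against the tall one at (307,290). I choose the large stand and the white probe; the crop confirms both. Now measuring.

```bash
cat > h.py <<'E'
import cv2,numpy as np
def load(n,k=0): 
    f=dict(np.load(f"pics/{n}{k}.npz")); return f
def cam(f):
    R=cv2.Rodrigues(f["rvec"].astype(float))[0]; t=f["tvec"].astype(float).ravel(); return R,-R.T@t,f["camera_matrix"].astype(float)
def cloud(f):
    R,c,K=cam(f); z=f["range_z"]; v,u=np.mgrid[:z.shape[0],:z.shape[1]]
    p=np.stack([(u-K[0,2])/K[0,0]*z,(v-K[1,2])/K[1,1]*z,z],-1)
    P=p@R+c; P[z<=0]=np.nan; return P
def ray(f,u,v):
    R,c,K=cam(f); d=R.T@np.linalg.inv(K)@np.array([u,v,1.]); return c,d
def onplane(f,u,v,h):
    c,d=ray(f,u,v); return c+d*(h-c[2])/d[2]
def proj(f,P):
    K=f["camera_matrix"]; return cv2.projectPoints(np.atleast_2d(np.array(P,float)),f["rvec"],f["tvec"],K,None)[0][:,0]
def tri(obs):
    A=np.zeros((3,3));b=np.zeros(3)
    for f,u,v in obs:
        c,d=ray(f,u,v); d/=np.linalg.norm(d); M=np.eye(3)-np.outer(d,d); A+=M;b+=M@c
    return np.linalg.solve(A,b)
E
python3 - <<'E'
from h import *
boxes={"scene":dict(head=(222,158,232,168),rim=(333,255,366,272),knob=(198,158,209,170)),"side":dict(head=(237,143,247,153),knob=(217,140,228,152))}
for n in ["scene","side"]:
    f=load(n);P=cloud(f)
    for k,(u0,v0,u1,v1) in boxes[n].items():
        Q=P[v0:v1,u0:u1]; print(n,k); print(Q[::4,::3].round(0).reshape(-1,3).tolist()[:24])
    # vertical structure around: median of points with z in ranges
    m=np.isfinite(P[...,2])
    fl=P[...,2]
    print('z min pct',np.nanpercentile(fl,[1,5,50]))
E
```

```text
scene head
[[688.0, 442.0, 77.0], [551.0, 234.0, 206.0], [555.0, 227.0, 207.0], [705.0, 419.0, 79.0], [542.0, 236.0, 198.0], [545.0, 227.0, 200.0], [552.0, 225.0, 198.0], [561.0, 225.0, 194.0], [542.0, 238.0, 185.0], [545.0, 230.0, 187.0], [551.0, 225.0, 187.0], [560.0, 225.0, 184.0]]
scene rim
[[655.0, -43.0, 0.0], [572.0, -114.0, 94.0], [581.0, -116.0, 90.0], [588.0, -119.0, 88.0], [593.0, -123.0, 87.0], [597.0, -128.0, 88.0], [601.0, -133.0, 88.0], [604.0, -139.0, 90.0], [608.0, -144.0, 91.0], [704.0, -89.0, -1.0], [709.0, -95.0, -0.0], [559.0, -118.0, 93.0], [569.0, -118.0, 87.0], [580.0, -118.0, 80.0], [590.0, -119.0, 75.0], [593.0, -124.0, 76.0], [596.0, -130.0, 78.0], [604.0, -132.0, 74.0], [607.0, -139.0, 77.0], [606.0, -146.0, 82.0], [606.0, -154.0, 87.0], [606.0, -162.0, 91.0], [551.0, -124.0, 91.0], [570.0, -118.0, 75.0]]
scene knob
[[631.0, 489.0, 80.0], [640.0, 486.0, 77.0], [537.0, 307.0, 184.0], [654.0, 474.0, 77.0], [517.0, 305.0, 180.0], [519.0, 295.0, 183.0], [530.0, 298.0, 178.0], [546.0, 309.0, 168.0], [511.0, 299.0, 173.0], [519.0, 297.0, 171.0], [529.0, 299.0, 166.0], [540.0, 302.0, 161.0]]
z min pct [-899.18227335 -366.05294634   43.63283703]
side head
[[667.0, 463.0, 79.0], [559.0, 243.0, 204.0], [566.0, 238.0, 205.0], [694.0, 448.0, 77.0], [546.0, 238.0, 198.0], [550.0, 227.0, 202.0], [558.0, 224.0, 201.0], [677.0, 419.0, 80.0], [548.0, 243.0, 182.0], [551.0, 230.0, 187.0], [555.0, 220.0, 191.0], [663.0, 395.0, 79.0]]
side knob
[[678.0, 651.0, 7.0], [687.0, 643.0, 8.0], [700.0, 641.0, 5.0], [708.0, 633.0, 6.0], [665.0, 625.0, 4.0], [526.0, 304.0, 184.0], [534.0, 302.0, 183.0], [547.0, 309.0, 176.0], [531.0, 338.0, 154.0], [522.0, 298.0, 175.0], [532.0, 299.0, 172.0], [546.0, 308.0, 163.0]]
z min pct [-905.7356217  -897.19732209    8.95908502]
```

```bash
cat >> h.py <<'E'
from scipy.optimize import least_squares
def circ(Q,r=None):
    Q=Q[:,:2];c0=np.r_[Q.mean(0),r or 20]
    if r: s=least_squares(lambda p:np.hypot(*(Q-p).T)-r,c0[:2],loss='soft_l1',f_scale=2)
    else: s=least_squares(lambda p:np.hypot(*(Q-p[:2]).T)-p[2],c0,loss='soft_l1',f_scale=2)
    return s.x.round(1),len(Q),round(float(np.sqrt(np.mean(s.fun**2))),1)
def sel(P,x,y,z): 
    Q=P.reshape(-1,3); return Q[(Q[:,0]>x[0])&(Q[:,0]<x[1])&(Q[:,1]>y[0])&(Q[:,1]<y[1])&(Q[:,2]>z[0])&(Q[:,2]<z[1])]
E
python3 - <<'E'
from h import *
C={n:cloud(load(n)) for n in("scene","side")}
C["both"]=np.concatenate([C[n].reshape(-1,3) for n in C])
for n,P in C.items():
    print(n)
    print(' head',circ(sel(P,(535,580),(215,255),(165,203)),12), 'top',np.percentile(sel(P,(535,580),(215,255),(195,230))[:,2],[50,95]))
    print(' shaft',circ(sel(P,(535,580),(215,255),(95,132)),6))
    Q=sel(P,(500,590),(330,420),(20,130)); print(' post',circ(Q,6), circ(Q), circ(sel(P,(500,590),(330,420),(160,190))))
    q=sel(P,(505,575),(275,330),(162,180));print(' knob',q.mean(0),circ(q),'top',sel(P,(505,575),(275,330),(180,200)).mean(0), sel(P,(505,575),(275,330),(180,200))[:,:2].min(0),sel(P,(505,575),(275,330),(180,200))[:,:2].max(0))
    Q=sel(P,(530,640),(-200,-90),(86,110));print(' waste rim',circ(Q,36),circ(Q),Q[:,:].min(0),Q.max(0))
    Q=sel(P,(440,540),(-160,0),(115,150));print(' tall rim',circ(Q,33),Q.min(0),Q.max(0))
    Q=sel(P,(540,800),(-120,10),(120,260));print(' bottle',Q.min(0),Q.max(0))
    Q=sel(P,(400,720),(0,200),(70,83));print(' rack top',Q.min(0),Q.max(0),Q.mean(0))
    Q=sel(P,(400,720),(0,200),(100,160));print(' tubes',Q.min(0),Q.max(0)); 
    Q=sel(P,(400,720),(0,200),(125,160));print(Q.round()[::5].tolist())
E
```

```text
scene
 head (array([554.8, 235. ]), 128, 1.6) top [203.11658809 206.66882919]
 shaft (array([554.1, 234.6]), 52, 1.6)
 post (array([507.8, 368. ]), 162, 3.3) (array([508.5, 368.9,   6.9]), 162, 3.2) (array([509.3, 370.9,   7.7]), 61, 2.1)
 knob [525.48206335 299.48350208 170.37340429] (array([524.1, 317.4,  21. ]), 65, 2.7) top [528.31461999 303.52910695 182.12793351] [514.19345676 293.33398671] [544.56579018 313.96138807]
 waste rim (array([ 572.9, -149.8]), 209, 2.2) (array([ 573.4, -149.6,   34.2]), 209, 1.4) [ 537.77861934 -185.56103323   86.06466953] [ 611.0398438  -113.98454488   95.65776633]
 tall rim (array([ 467.6, -123.9]), 420, 2.2) [ 440.00229257 -157.28417563  115.01547416] [503.07650539 -90.44875796 134.62146035]
 bottle [543.87874973 -91.8151559  120.02527376] [794.98697652   9.68187417 224.69545868]
 rack top [5.33294249e+02 8.45645329e-03 7.00498060e+01] [669.64348655 181.09411194  82.89334845] [562.23104302  88.78729484  73.94132477]
 tubes [400.06830211   7.45048922 100.00901618] [681.58518353 167.59854392 159.47623944]
[[656.0, 163.0, 159.0], [663.0, 148.0, 159.0]
[... 5875 characters left out ...]
136.0], [663.0, 154.0, 130.0], [678.0, 150.0, 127.0], [667.0, 150.0, 127.0], [561.0, 131.0, 136.0], [560.0, 129.0, 135.0], [553.0, 128.0, 134.0], [543.0, 122.0, 138.0], [553.0, 113.0, 139.0], [548.0, 116.0, 136.0], [544.0, 120.0, 132.0], [558.0, 117.0, 129.0], [554.0, 115.0, 128.0], [588.0, 54.0, 140.0], [591.0, 58.0, 134.0], [589.0, 59.0, 130.0], [576.0, 50.0, 137.0], [573.0, 51.0, 134.0], [584.0, 43.0, 135.0], [582.0, 45.0, 132.0], [580.0, 47.0, 127.0], [553.0, 27.0, 138.0], [548.0, 24.0, 137.0], [560.0, 19.0, 136.0], [559.0, 27.0, 129.0], [545.0, 15.0, 138.0], [555.0, 7.0, 139.0], [549.0, 12.0, 135.0], [544.0, 18.0, 130.0], [555.0, 11.0, 130.0], [552.0, 11.0, 128.0], [551.0, 10.0, 126.0]]
```

Run:
```python
from h import *
P=np.concatenate([cloud(load(n)).reshape(-1,3) for n in("scene","side")])
P=P[np.isfinite(P).all(1)]
a=np.array([242.,575]);b=np.array([531.,307.]);d=(b-a)/np.linalg.norm(b-a);n=np.array([-d[1],d[0]])
q=P[:,:2]-a; s=q@d;w=q@n
for lo in range(100,500,50):
    for wl,wh in((-110,0),(0,110)):
        m=(s>lo)&(s<lo+50)&(w>wl)&(w<wh)&(P[:,2]>20); print(lo,wl,m.sum(),P[m,2].max() if m.any() else 0)
# near waste: tall things
m=(P[:,0]>500)&(P[:,0]<760)&(P[:,1]>-220)&(P[:,1]<60)&(P[:,2]>142)
Q=P[m];print('tall near waste',Q.min(0),Q.max(0))
m2=Q[:,0]<660;print(Q[m2].min(0),Q[m2].max(0))
for c in range(600,720,20):
    k=(Q[:,0]>c)&(Q[:,0]<c+20); print(c,k.sum(),Q[k].min(0).round() if k.any() else '',Q[k].max(0).round() if k.any() else '')
from plant import arm
o=arm.observe();from scipy.spatial.transform import Rotation as R
w_,x,y,z=o['orientation'];T=R.from_quat([x,y,z,w_]).as_matrix();print(T.round(3));print(T.T@np.array([531-o['eef_pos'][0],307-o['eef_pos'][1],260-o['eef_pos'][2]]))
```

```text
100 -110 0 0
100 0 0 0
150 -110 0 0
150 0 0 0
200 -110 0 0
200 0 0 0
250 -110 1 20.444802952209557
250 0 2 20.267052382598877
300 -110 0 0
300 0 617 198.27607073951685
350 -110 270 186.13855714884585
350 0 161 185.60910529914645
400 -110 757 192.34224291195562
400 0 45 184.35373426060778
450 -110 1434 207.90078829477363
450 0 0 0
tall near waste [691.66636516 -78.40884637 142.05739762] [759.84403857 -43.05868779 224.69545868]Traceback (most recent call last):
  File "<stdin>", line 12, in <module>
    return umr_minimum(a, axis, None, out, keepdims, initial, where)
ValueError: zero-size array to reduction operation minimum which has no identity
```

```bash
cat > go.py <<'E'
import sys,numpy as np
from plant import arm
from scipy.spatial.transform import Rotation as R
o=arm.observe(); w,x,y,z=o['orientation'];T=R.from_quat([x,y,z,w]).as_matrix()
print('t',round(o['time'],2),'pos',o['eef_pos'].round(1),'yaw',round(np.degrees(np.arctan2(T[1,0],T[0,0])),2),'tilt',np.degrees(T[:2,2]).round(2),'j',o['joints'].round(2),'F',o['contact_force'].round(1),'M',o['torque'].round(2),'gap',round(float(o['finger_gap']),3))
if len(sys.argv)>3:
    g=np.array([float(v) for v in sys.argv[1:4]]); print('shift cm',(T.T@(g-o['eef_pos'])/10).round(2))
E
python3 go.py 531 307 270
```

```text
t 0.15 pos [242.5 575.6 221.7] yaw -112.86 tilt [-0.03 -0.09] j [ 1.43  0.39  0.01 -0.   -1.19 -0.26] F [ 0.5 -0.7 -0.4] M [-0.04 -0.04  0.07] gap 1.004
shift cm [ 13.55 -37.02  -4.8 ]
```

```bash
python3 -m inch '[[[0,0,-2.4],[0,0,0]],[[0,0,-2.4],[0,0,0]],[[1,-2.8,0],[0,0,0]],[[1.3,-3.6,0],[0,0,0]],[[1.3,-3.6,0],[0,0,0]],[[1.3,-3.6,0],[0,0,0]],[[1.3,-3.6,0],[0,0,0]],[[1.3,-3.6,0],[0,0,0]],[[1.3,-3.6,0],[0,0,0]],[[1.3,-3.6,0],[0,0,0]]]' 60 
python3 -m inch '[[[1.3,-3.6,0],[0,0,0]],[[1.3,-3.6,0],[0,0,0]],[[1.1,-3,0],[0,0,0]],[[0,0,0],[0,0,7]],[[0,0,0],[0,0,7]],[[0,0,0],[0,0,7]],[[0,0,0],[0,0,7]],[[0,0,0],[0,0,7]],[[0,0,0],[0,0,7]],[[0,0,0],[0,0,7]]]'
python3 -m inch '[[[0,0,0],[0,0,7]],[[0,0,0],[0,0,7]],[[0,0,0],[0,0,7]],[[0,0,0],[0,0,7]],[[0,0,0],[0,0,7]],[[0,0,0],[0,0,7]],[[0,0,0],[0,0,7]],[[0,0,0],[0,0,7]],[[0,0,0],[0,0,7]],[[0,0,0],[0,0,7]]]'
python3 -m inch '[[[0,0,0],[0,0,7]],[[0,0,0],[0,0,7]],[[0,0,0],[0,0,0]],[[0,0,0],[0,0,0]]]'
python3 go.py 531 307 270
python3 - <<'E'
from plant import arm
import cv2,numpy as np
for n in ["scene","wrist"]:
    f=arm.grab_frame(n); cv2.imwrite(f"pics/{n}1.png",f["frame"]); np.savez(f"pics/{n}1.npz",**f)
E
```

```text
time: 0.98
eef_pos: [462.4, 372.6, 270.4]
orientation: [-0.0, -0.553, 0.833, 0.0]
contact_force: [0.3, 0.3, 0.5]
finger_gap: 0.598
time: 1.82
eef_pos: [540.9, 300.3, 270.1]
orientation: [-0.0, -0.155, 0.988, -0.0]
contact_force: [0.6, -0.6, 0.7]
finger_gap: 0.598
time: 2.65
eef_pos: [540.9, 300.4, 270.0]
orientation: [-0.0, 0.44, 0.898, -0.0]
contact_force: [-1.0, 0.7, -0.1]
finger_gap: 0.602
time: 2.98
eef_pos: [541.0, 300.4, 270.2]
orientation: [-0.0, 0.542, 0.84, -0.0]
contact_force: [-0.3, -0.2, 0.3]
finger_gap: 0.599
t 2.98 pos [541.  300.4 270.2] yaw 114.33 tilt [-0.03 -0.02] j [ 0.77  0.35  0.07 -0.   -1.3  -1.91] F [-0.3 -0.2  0.3] M [ 0.03 -0.18 -0.01] gap 0.599
shift cm [ 1.02 -0.64  0.02]
```

View pics/wrist1.png

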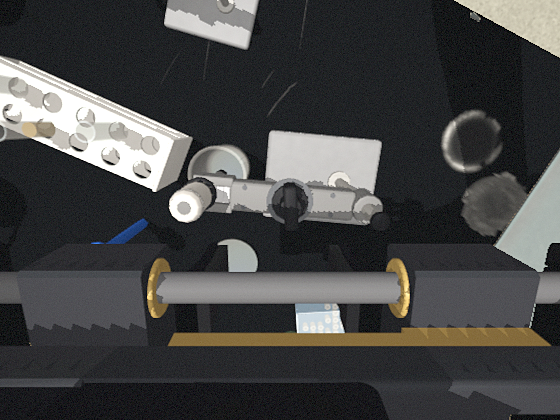

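View pics/scene1.png

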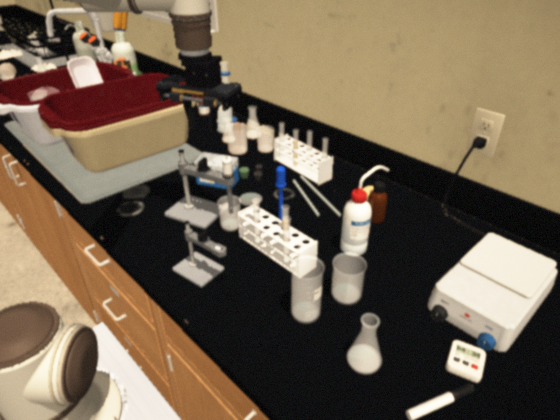

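Wrist view: the knob wing is at about (290,203), the probe head at (185,205) and the post top at (375,215). The wing is nearly across the arm. Refining with the wrist cloud.

Run:
```python
from h import *
f=load("wrist",1);P=cloud(f)
im=f["frame"]; cv2.imwrite("pics/w1c.png",cv2.resize(im[160:240,150:410],None,fx=3,fy=3,interpolation=cv2.INTER_CUBIC))
Q=P.reshape(-1,3);v,u=np.mgrid[:420,:560];v=v.ravel();u=u.ravel()
def rep(n,m,r=None):
    q=Q[m]; print(n,len(q),q.mean(0).round(1),q.min(0).round(1),q.max(0).round(1))
    return q
with np.errstate(invalid='ignore'):
    box=(u>160)&(u<400)&(v>165)&(v<240)
    q=rep('headtop',box&(u<215)&(Q[:,2]>202)&(Q[:,2]<210));
    print(circ(sel(P,(530,580),(210,260),(165,203)),12))
    q=rep('wingtop',box&(u>260)&(u<320)&(Q[:,2]>179)&(Q[:,2]<190))
    c=q[:,:2].mean(0);U,S,V=np.linalg.svd(q[:,:2]-c);print('dir',np.degrees(np.arctan2(V[0,1],V[0,0]))%180,S/np.sqrt(len(q))*np.sqrt(12)); print(cv2.minAreaRect(q[:,:2].astype(np.float32)))
    q=rep('posttop',box&(u>340)&(Q[:,2]>192)&(Q[:,2]<205)); 
    q=rep('arm top',box&(Q[:,2]>151)&(Q[:,2]<158)); print(cv2.minAreaRect(q[:,:2].astype(np.float32)),np.median(q[:,2]))
print(proj(f,[[531,307,184],[556,235,206],[510,370,198]]))
```

```text
headtop 762 [555.5 235.1 204.8] [545.2 223.5 202. ] [567.3 246.2 208.2]
(array([557. , 234.5]), 549, 0.4)
wingtop 702 [531.  306.2 182.4] [514.6 294.7 179. ] [548.5 317.8 184.9]
dir 27.163330403001417 [32.51780735 13.09524502]
((531.3357543945312, 306.3432922363281), (34.979740142822266, 17.06988525390625), 40.1411247253418)
posttop 308 [509.6 367.9 196.4] [502.7 361.3 192.3] [517.3 375.7 198.7]
arm top 3612 [533.  298.3 154.1] [497.2 220.2 151. ] [569.4 372.6 158. ]
((534.4025268554688, 299.44000244140625), (39.28916549682617, 162.96337890625), 22.503765106201172) 154.15769593249746
[[291.04666188 209.36176884]
 [183.45078827 207.46948983]
 [382.07461264 223.2532981 ]]
```

View pics/w1c.png

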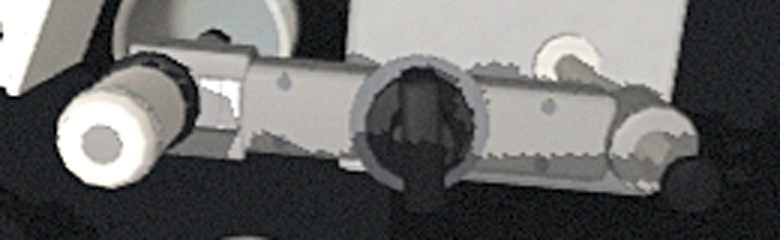

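```bash
python3 go.py 531 306.8 160
python3 -m inch '[[[1.0,-0.65,0],[0,0,0]],[[0,0,2.5],[0,0,0]],[[0,0,2.5],[0,0,0]],[[0,0,2],[0,0,0]],[[0,0,2],[0,0,0]],[[0,0,1],[0,0,0]],[[0,0,0],[0,0,0]],[[0,0,0],[0,0,0]]]' 60 30
python3 go.py 531 306.8 160
```

```text
t 3.08 pos [541.  300.4 270.4] yaw 114.29 tilt [-0.02 -0.01] j [ 0.77  0.35  0.07 -0.   -1.3  -1.91] F [-0.1 -0.6 -0.2] M [ 0.06 -0.11 -0.03] gap 0.604
shift cm [ 1.   -0.65 11.04]
time: 3.75
eef_pos: [531.1, 307.2, 170.9]
orientation: [0.0, 0.543, 0.84, -0.0]
contact_force: [0.1, 1.2, 0.5]
finger_gap: 0.601
t 3.75 pos [531.1 307.2 170.9] yaw 114.21 tilt [ 0.02 -0.03] j [ 0.79  0.4  -0.1   0.   -1.07 -1.94] F [0.1 1.2 0.5] M [ 0.08 -0.18 -0.02] gap 0.601
shift cm [-0.03 -0.02  1.09]
```

```bash
python3 -m inch '[[[0,0,0.9],[0,0,0]],[[0,0,0],[0,0,0]]]'
python3 -m inch '[[[0,0,0],[0,0,0]],[[0,0,0],[0,0,0]],[[0,0,0],[0,0,0]],[[0,0,0],[0,0,0]],[[0,0,0],[0,0,0]],[[0,0,0],[0,0,0]]]' 0 30
python3 go.py 531 306.8 160
python3 - <<'E'
from plant import arm
import cv2,numpy as np
for n in ["scene","wrist"]:
    f=arm.grab_frame(n); cv2.imwrite(f"pics/{n}2.png",f["frame"]); np.savez(f"pics/{n}2.npz",**f)
E
```

```text
time: 3.92
eef_pos: [530.9, 307.1, 161.3]
orientation: [-0.0, 0.544, 0.839, 0.0]
contact_force: [-0.2, -0.7, -0.7]
finger_gap: 0.6
time: 4.42
eef_pos: [531.4, 306.9, 162.1]
orientation: [0.0, 0.543, 0.839, 0.0]
contact_force: [1.8, -1.1, 1.2]
finger_gap: 0.23
t 4.42 pos [531.4 306.9 162.1] yaw 114.16 tilt [0.05 0.01] j [ 0.79  0.41 -0.11  0.   -1.05 -1.94] F [ 1.8 -1.1  1.2] M [-0.2  -0.27  0.01] gap 0.23
shift cm [ 0.01 -0.04  0.21]
```

View pics/wrist2.png

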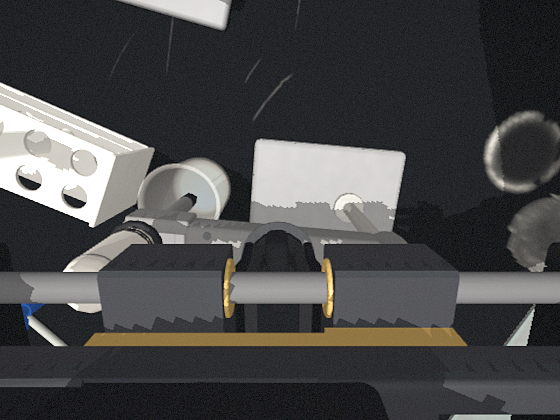

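The gap is still 0.23 (20 mm against an 11 mm wing), so the fingers are probably still closing; I'll wait more.

```bash
python3 -m inch '[[[0,0,0],[0,0,0]],[[0,0,0],[0,0,0]],[[0,0,0],[0,0,0]],[[0,0,0],[0,0,0]]]'
python3 go.py 531 306.8 160
```

```text
time: 4.85
eef_pos: [531.4, 306.8, 162.1]
orientation: [0.0, 0.543, 0.839, 0.0]
contact_force: [-0.0, -2.0, 4.9]
finger_gap: 0.125
t 4.85 pos [531.4 306.8 162.1] yaw 114.16 tilt [0.05 0.  ] j [ 0.79  0.41 -0.11  0.   -1.05 -1.94] F [-0.  -2.   4.9] M [-0.54 -0.33  0.05] gap 0.125
shift cm [ 0.02 -0.04  0.21]
```

```bash
python3 -m inch '[[[0,0,0],[0,0,-4]],[[0,0,0],[0,0,-6]],[[0,0,0],[0,0,-6]],[[0,0,0],[0,0,-4]],[[0,0,0],[0,0,0]]]'
python3 go.py 531 306.8 160
```

```text
time: 5.27
eef_pos: [531.4, 306.8, 162.1]
orientation: [0.0, 0.389, 0.921, 0.0]
contact_force: [0.7, -2.1, 4.2]
finger_gap: 0.122
t 5.27 pos [531.4 306.8 162.1] yaw 134.21 tilt [0.05 0.  ] j [ 0.79  0.41 -0.11  0.   -1.05 -1.59] F [ 0.7 -2.1  4.2] M [-0.58 -0.35 -0.01] gap 0.122
shift cm [ 0.03 -0.03  0.21]
```

```bash
python3 -m inch '[[[0,0,0],[0,0,-6]],[[0,0,0],[0,0,-6]],[[0,0,0],[0,0,-6]],[[0,0,0],[0,0,-6]],[[0,0,0],[0,0,-6]],[[0,0,0],[0,0,-6]],[[0,0,0],[0,0,-6]],[[0,0,0],[0,0,-6]],[[0,0,0],[0,0,-4]],[[0,0,0],[0,0,0]]]'
python3 go.py
python3 -m inch '[[[0,0,0],[0,0,-4]],[[0,0,0],[0,0,-3]],[[0,0,0],[0,0,0]]]'
python3 go.py
```

```text
time: 6.1
eef_pos: [531.3, 306.8, 162.0]
orientation: [0.0, -0.053, 0.999, -0.0]
contact_force: [1.5, -1.6, 5.0]
finger_gap: 0.119
t 6.1 pos [531.3 306.8 162. ] yaw -173.88 tilt [ 0.04 -0.  ] j [ 0.79  0.41 -0.11  0.   -1.05 -0.68] F [ 1.5 -1.6  5. ] M [-0.64 -0.2   0.06] gap 0.119
time: 6.35
eef_pos: [531.3, 306.8, 162.1]
orientation: [0.0, -0.114, 0.994, -0.0]
contact_force: [0.6, -1.8, 4.7]
finger_gap: 0.12
t 6.35 pos [531.3 306.8 162.1] yaw -166.94 tilt [ 0.04 -0.  ] j [ 0.79  0.41 -0.11  0.   -1.05 -0.56] F [ 0.6 -1.8  4.7] M [-0.6  -0.17  0.11] gap 0.12
```

```bash
python3 -m inch '[[[0,0,0],[0,0,-3]],[[0,0,0],[0,0,0]],[[0,0,0],[0,0,0]],[[0,0,0],[0,0,0]]]'
python3 go.py
python3 -m inch '[[[0,0,0],[0,0,0]],[[0,0,0],[0,0,0]],[[0,0,0],[0,0,0]],[[0,0,0],[0,0,0]],[[0,0,0],[0,0,0]],[[0,0,0],[0,0,0]]]' 60
python3 -m inch '[[[0,0,-2],[0,0,0]],[[0,0,-3],[0,0,0]],[[0,0,-3],[0,0,0]],[[0,0,-2],[0,0,0]],[[0,0,0],[0,0,0]],[[0,0,0],[0,0,0]]]'
python3 go.py
python3 - <<'E'
from plant import arm
import cv2,numpy as np
for n in ["scene","wrist"]:
    f=arm.grab_frame(n); cv2.imwrite(f"pics/{n}3.png",f["frame"]); np.savez(f"pics/{n}3.npz",**f)
E
```

```text
time: 6.68
eef_pos: [531.3, 306.8, 162.1]
orientation: [0.0, -0.139, 0.99, -0.0]
contact_force: [0.4, -2.1, 6.5]
finger_gap: 0.119
t 6.68 pos [531.3 306.8 162.1] yaw -164.03 tilt [ 0.04 -0.01] j [ 0.79  0.41 -0.11  0.   -1.05 -0.51] F [ 0.4 -2.1  6.5] M [-0.63 -0.12  0.14] gap 0.119
time: 7.18
eef_pos: [529.8, 306.4, 160.1]
orientation: [-0.002, -0.14, 0.99, -0.0]
contact_force: [-0.6, -0.0, -0.8]
finger_gap: 0.492
time: 7.68
eef_pos: [530.6, 307.0, 261.6]
orientation: [-0.0, -0.14, 0.99, 0.001]
contact_force: [1.1, -0.0, -0.6]
finger_gap: 0.599
t 7.68 pos [530.6 307.  261.6] yaw -163.88 tilt [-0.03  0.06] j [ 0.79  0.34  0.04 -0.   -1.27 -0.51] F [ 1.1 -0.  -0.6] M [ 0.1  -0.02 -0.01] gap 0.599
```

View pics/wrist3.png

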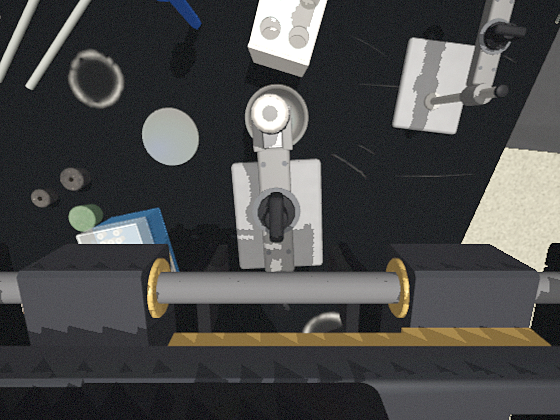

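The wing at (277,215) now lies along the arm, and the probe head at (270,112) is still in its holder. Measuring both.

```bash
python3 - <<'E'
from h import *
P=cloud(load("wrist",3))
q=sel(P,(505,560),(280,335),(179,190));c=q[:,:2].mean(0);V=np.linalg.svd(q[:,:2]-c)[2];print('wing',c,np.degrees(np.arctan2(V[0,1],V[0,0]))%180)
q=sel(P,(500,620),(180,280),(150,158));
print('head',circ(sel(P,(530,580),(210,260),(165,202)),12)); q=sel(P,(530,580),(210,260),(203,212));print(q.mean(0),cv2.minEnclosingCircle(q[:,:2].astype(np.float32)))
q=sel(P,(495,580),(225,385),(151,157));print(cv2.minAreaRect(q[:,:2].astype(np.float32)))
E
python3 go.py 556.2 234.9 261
```

```text
wing [531.91521219 306.05432239] 106.15684912618916
head (array([556.6, 234.9]), 128, 0.5)
[556.55872867 234.94381617 204.99845205] ((556.4697875976562, 234.90325927734375), 11.149393081665039)
((535.6818237304688, 293.8204345703125), (39.01797866821289, 137.0162353515625), 16.36268424987793)
t 7.78 pos [529.9 306.4 259.5] yaw -163.88 tilt [-0.21 -0.11] j [ 0.79  0.34  0.04 -0.   -1.27 -0.51] F [0.2 0.8 0.3] M [ 0.03 -0.02  0.01] gap 0.6
shift cm [-0.54 -7.6  -0.15]
```

```bash
python3 -m inch '[[[-0.2,-2.6,0],[0,0,0]],[[-0.2,-3,0],[0,0,0]],[[-0.1,-2,0],[0,0,0]],[[0,0,0],[0,0,0]],[[0,0,2.5],[0,0,0]],[[0,0,2.5],[0,0,0]],[[0,0,2],[0,0,0]],[[0,0,1.5],[0,0,0]],[[0,0,0],[0,0,0]],[[0,0,0],[0,0,0]]]'
python3 go.py 556.4 235 166
python3 - <<'E'
from plant import arm
import cv2,numpy as np
for n in ["scene","wrist"]:
    f=arm.grab_frame(n); cv2.imwrite(f"pics/{n}4.png",f["frame"]); np.savez(f"pics/{n}4.npz",**f)
E
python3 go.py 556.4 235 166
```

```text
time: 8.62
eef_pos: [556.2, 235.1, 174.8]
orientation: [-0.002, -0.141, 0.99, -0.001]
contact_force: [0.3, 0.4, 1.7]
finger_gap: 0.598
t 8.62 pos [556.2 235.1 174.8] yaw -163.83 tilt [-0.19 -0.15] j [ 0.67  0.39 -0.11 -0.   -1.07 -0.39] F [0.3 0.4 1.7] M [ 0.07 -0.05  0.03] gap 0.598
shift cm [-0.02 -0.02  0.88]
t 8.72 pos [557.4 235.8 177.2] yaw -163.82 tilt [0.06 0.02] j [ 0.67  0.39 -0.11  0.   -1.07 -0.39] F [ 0.2  0.2 -0.5] M [ 0.08 -0.05 -0.01] gap 0.602
shift cm [ 0.12 -0.05  1.12]
```

View pics/wrist4.png

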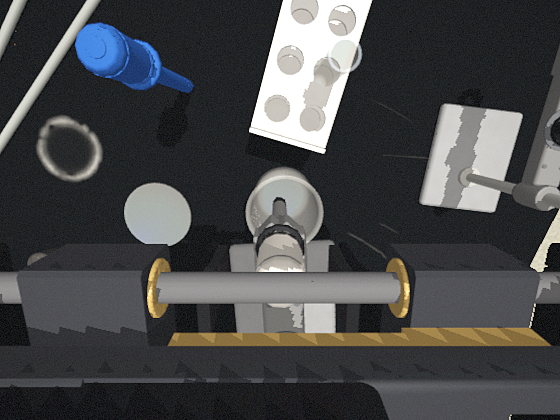

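```bash
python3 -m inch '[[[0,0,0.8],[0,0,0]],[[0,0,0],[0,0,0]],[[0,0,0],[0,0,0]]]'
python3 -m inch '[[[0,0,0],[0,0,0]],[[0,0,0],[0,0,0]],[[0,0,0],[0,0,0]],[[0,0,0],[0,0,0]],[[0,0,0],[0,0,0]],[[0,0,0],[0,0,0]],[[0,0,0],[0,0,0]],[[0,0,0],[0,0,0]]]' 0 20
python3 go.py
python3 -m inch '[[[0,0,0],[0,0,0]],[[0,0,0],[0,0,0]]]'
python3 go.py 556.4 235 166
```

```text
time: 8.97
eef_pos: [556.8, 235.3, 168.5]
orientation: [-0.0, -0.14, 0.99, 0.0]
contact_force: [-0.1, -0.8, 0.1]
finger_gap: 0.602
time: 9.63
eef_pos: [556.5, 235.0, 168.7]
orientation: [-0.001, -0.14, 0.99, -0.0]
contact_force: [-3.2, -1.2, 2.6]
finger_gap: 0.267
t 9.63 pos [556.5 235.  168.7] yaw -163.85 tilt [-0.07 -0.03] j [ 0.67  0.39 -0.12 -0.   -1.06 -0.39] F [-3.2 -1.2  2.6] M [-0.09  0.93  0.01] gap 0.267
time: 9.8
eef_pos: [556.5, 235.0, 168.7]
orientation: [-0.001, -0.14, 0.99, -0.0]
contact_force: [-3.3, -0.5, 3.7]
finger_gap: 0.269
t 9.8 pos [556.5 235.  168.7] yaw -163.85 tilt [-0.06 -0.03] j [ 0.67  0.39 -0.12 -0.   -1.06 -0.39] F [-3.3 -0.5  3.7] M [-0.05  1.2  -0.08] gap 0.269
shift cm [ 0.01 -0.    0.27]
```

```bash
python3 -m inch '[[[0,0,-0.5],[0,0,0]],[[0,0,-0.5],[0,0,0]],[[0,0,-0.5],[0,0,0]],[[0,0,0],[0,0,0]]]'
python3 go.py
python3 -m inch '[[[0,0,-1],[0,0,0]],[[0,0,-1.5],[0,0,0]],[[0,0,-1.5],[0,0,0]],[[0,0,-1.5],[0,0,0]],[[0,0,-1.5],[0,0,0]],[[0,0,-1.5],[0,0,0]],[[0,0,-1.5],[0,0,0]],[[0,0,-1.5],[0,0,0]],[[0,0,-1],[0,0,0]],[[0,0,0],[0,0,0]]]'
python3 -m inch '[[[0,0,0],[0,0,0]],[[0,0,0],[0,0,0]],[[0,0,0],[0,0,0]]]'
python3 go.py
python3 - <<'E'
from plant import arm
import cv2,numpy as np
for n in ["scene","side"]:
    f=arm.grab_frame(n); cv2.imwrite(f"pics/{n}5.png",f["frame"]); np.savez(f"pics/{n}5.npz",**f)
E
```

```text
time: 10.13
eef_pos: [557.2, 235.6, 184.4]
orientation: [0.0, -0.14, 0.99, 0.0]
contact_force: [-3.0, 1.2, 0.8]
finger_gap: 0.269
t 10.13 pos [557.2 235.6 184.4] yaw -163.85 tilt [0.03 0.05] j [ 0.67  0.38 -0.1  -0.   -1.09 -0.39] F [-3.   1.2  0.8] M [ 0.34  0.85 -0.  ] gap 0.269
time: 10.97
eef_pos: [558.5, 235.7, 312.1]
orientation: [0.003, -0.141, 0.99, 0.001]
contact_force: [0.1, 0.1, 0.2]
finger_gap: 0.268
time: 11.22
eef_pos: [556.6, 235.1, 307.3]
orientation: [-0.001, -0.14, 0.99, -0.0]
contact_force: [-0.3, 0.0, -1.2]
finger_gap: 0.269
t 11.22 pos [556.6 235.1 307.3] yaw -163.85 tilt [-0.11 -0.07] j [ 0.67  0.31  0.1  -0.   -1.37 -0.39] F [-0.3  0.  -1.2] M [ 0.08 -0.05 -0.05] gap 0.269
```

View pics/scene5.png

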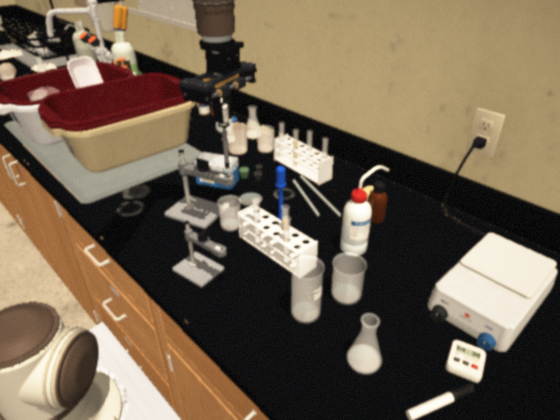

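Probe out of the holder, hanging at (227,130–170) in the scene view. Measuring its tilt and tip.

```bash
cat > pm.py <<'E'
from h import *
import sys
def probe(k,x,y,names=("scene","side"),r=40,zlo=100,zt=285):
    for n in names:
        P=cloud(load(n,k)); q=sel(P,(x-r,x+r),(y-r,y+r),(zlo,zt))
        q=q[np.hypot(q[:,0]-x,q[:,1]-y)<25]
        z0=np.percentile(q[:,2],1); out=[]
        for lo in range(int(z0),int(zt),30):
            s=q[(q[:,2]>lo)&(q[:,2]<lo+30)]
            if len(s)>8: out.append((lo+15,circ(s,6)))
        print(n,'zmin',q[:,2].min().round(1),z0.round(1),out)
if __name__=="__main__": probe(int(sys.argv[1]),float(sys.argv[2]),float(sys.argv[3]),zlo=float(sys.argv[4]))
E
python3 pm.py 5 556 235 162; python3 go.py 574.3 -149.5 307.5
```

```text
scene zmin 178.7 180.8 [(195, (array([554.4, 235.1]), 53, 1.5)), (225, (array([554.7, 234.4]), 56, 1.2)), (255, (array([554.9, 234.5]), 57, 1.4)), (285, (array([555.1, 234.3]), 26, 1.4))]
side zmin 180.4 181.5 [(196, (array([557.2, 236.1]), 41, 1.2)), (226, (array([557.3, 236. ]), 39, 1.5)), (256, (array([557.5, 235.5]), 47, 1.5)), (286, (array([557.7, 236.3]), 21, 1.3))]
t 11.32 pos [556.8 235.1 307.5] yaw -163.85 tilt [-0.09 -0.06] j [ 0.67  0.31  0.1  -0.   -1.37 -0.39] F [ 0.1 -0.4 -1.1] M [ 0.01 -0.03 -0.05] gap 0.27
shift cm [  9.01 -37.43   0.04]
```

```bash
python3 -m inch '[[[0.2,-0.8,0],[0,0,0]],[[0.4,-1.7,0],[0,0,0]],[[0.6,-2.5,0],[0,0,0]],[[0.6,-2.5,0],[0,0,0]],[[0.6,-2.5,0],[0,0,0]],[[0.6,-2.5,0],[0,0,0]],[[0.6,-2.5,0],[0,0,0]],[[0.6,-2.5,0],[0,0,0]],[[0.6,-2.5,0],[0,0,0]],[[0.6,-2.5,0],[0,0,0]]]'
python3 -m inch '[[[0.6,-2.5,0],[0,0,0]],[[0.6,-2.5,0],[0,0,0]],[[0.6,-2.5,0],[0,0,0]],[[0.6,-2.5,0],[0,0,0]],[[0.6,-2.5,0],[0,0,0]],[[0.4,-1.7,0],[0,0,0]],[[0.2,-0.8,0],[0,0,0]],[[0,0,0],[0,0,0]],[[0,0,0],[0,0,0]]]'
python3 -m inch '[[[0,0,0],[0,0,0]],[[0,0,0],[0,0,0]],[[0,0,0],[0,0,0]],[[0,0,0],[0,0,0]]]'
python3 - <<'E'
from plant import arm
import cv2,numpy as np
for n in ["scene","side","wrist"]:
    f=arm.grab_frame(n); cv2.imwrite(f"pics/{n}6.png",f["frame"]); np.savez(f"pics/{n}6.npz",**f)
E
python3 go.py 575.2 -149.6 307.5; python3 pm.py 6 575 -150 140
```

```text
time: 12.15
eef_pos: [567.3, 2.4, 308.5]
orientation: [-0.0, -0.14, 0.99, -0.0]
contact_force: [1.3, 0.1, -1.0]
finger_gap: 0.267
time: 12.9
eef_pos: [574.6, -150.0, 308.3]
orientation: [-0.0, -0.14, 0.99, 0.0]
contact_force: [-0.1, 0.7, -1.8]
finger_gap: 0.268
time: 13.23
eef_pos: [575.0, -149.2, 308.7]
orientation: [0.0, -0.141, 0.99, -0.0]
contact_force: [0.0, -0.2, -1.7]
finger_gap: 0.265
t 13.38 pos [ 574.9 -149.5  308.6] yaw -163.81 tilt [0.01 0.  ] j [ 0.02  0.29  0.08 -0.   -1.36  0.26] F [-0.1  0.3 -0.7] M [ 0.1  -0.01 -0.04] gap 0.265
shift cm [-0.03 -0.01  0.11]
scene zmin 180.1 181.5 [(196, (array([ 572.9, -149.1]), 70, 1.0)), (226, (array([ 572.9, -149.1]), 80, 0.9)), (256, (array([ 573.2, -149.6]), 80, 0.8)), (286, (array([ 573.5, -149. ]), 47, 1.3))]
side zmin 181.2 184.1 [(199, (array([ 575.5, -148.1]), 58, 1.0)), (229, (array([ 575.5, -148.7]), 64, 0.9)), (259, (array([ 575.9, -148.6]), 65, 1.0)), (289, (array([ 575.9, -148.2]), 31, 1.2))]
```

View pics/scene6.png

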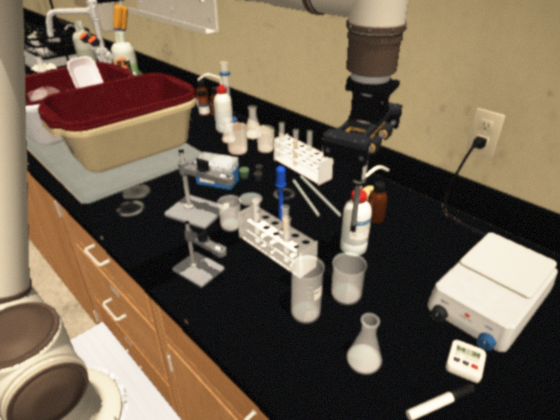

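View pics/wrist6.png

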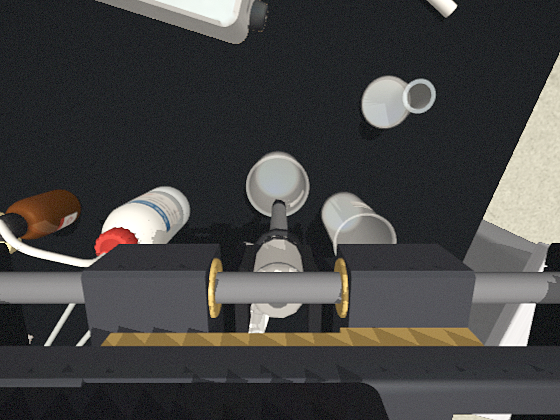

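Probe at (360,200) hangs over the waste beaker, which sits at (348,278). It is on the rim's axis to within about 1 mm in both views, with the tip at about 180 mm. Lowering.

```bash
python3 -m inch '[[[0,0,0.5],[0,0,0]],[[0,0,1],[0,0,0]],[[0,0,1],[0,0,0]],[[0,0,1],[0,0,0]],[[0,0,1],[0,0,0]],[[0,0,1],[0,0,0]],[[0,0,1],[0,0,0]],[[0,0,0.4],[0,0,0]],[[0,0,0],[0,0,0]],[[0,0,0],[0,0,0]]]'
python3 -m inch '[[[0,0,0],[0,0,0]],[[0,0,0],[0,0,0]],[[0,0,0],[0,0,0]],[[0,0,0],[0,0,0]]]'
python3 - <<'E'
from plant import arm
import cv2,numpy as np
for n in ["scene","side"]:
    f=arm.grab_frame(n); cv2.imwrite(f"pics/{n}7.png",f["frame"]); np.savez(f"pics/{n}7.npz",**f)
    cv2.imwrite(f"pics/{n}7c.png",cv2.resize(f["frame"][150:330,270:450],None,fx=3,fy=3,interpolation=cv2.INTER_CUBIC))
E
python3 go.py 575.2 -149.6 237.5; python3 pm.py 7 575 -150 98
python3 - <<'E'
from h import *
for n in("scene","side"):
    P=cloud(load(n,7)); Q=sel(P,(530,640),(-200,-90),(86,97)); Q=Q[np.hypot(Q[:,0]-574.5,Q[:,1]+149.5)>25]; print(n,circ(Q),Q[:,2].max(), sel(P,(520,545),(285,325),(179,190)).mean(0))
E
```

```text
time: 14.22
eef_pos: [575.1, -150.1, 239.5]
orientation: [-0.0, -0.141, 0.99, -0.0]
contact_force: [0.4, 0.5, -0.9]
finger_gap: 0.27
time: 14.55
eef_pos: [575.1, -150.0, 240.0]
orientation: [0.0, -0.14, 0.99, -0.0]
contact_force: [-0.6, 0.2, -1.4]
finger_gap: 0.271
t 14.65 pos [ 575.  -149.9  239.8] yaw -163.85 tilt [ 0.03 -0.  ] j [ 0.02  0.32 -0.04  0.   -1.21  0.26] F [ 0.2  0.  -1.1] M [ 0.04 -0.03 -0.04] gap 0.266
shift cm [-0.03  0.03  0.23]
scene zmin 111.5 116.0 [(131, (array([ 572.8, -150.3]), 67, 1.0)), (161, (array([ 573.4, -149.9]), 68, 0.9)), (191, (array([ 573.2, -150.2]), 77, 1.0)), (221, (array([ 566.8, -155.5]), 91, 3.8)), (251, (array([ 561. , -157.1]), 178, 10.7)), (281, (array([ 590.4, -160.2]), 10, 2.6))]
side zmin 109.8 115.6 [(130, (array([ 576. , -149.3]), 51, 0.9)), (160, (array([ 575.7, -149.2]), 53, 1.0)), (190, (array([ 576., -149.]), 56, 0.9)), (220, (array([ 570.8, -155.1]), 76, 3.7)), (250, (array([ 565.7, -157.5]), 168, 10.6)), (280, (array([ 574.1, -156.8]), 80, 9.4))]
scene (array([ 573.5, -149.8,   34.1]), 182, 1.5) 95.06958435158651 [527.68772401 303.34709057 182.04766847]
side (array([ 576.3, -149.1,   34. ]), 158, 1.5) 95.82165712116671 [530.77156761 305.23761992 181.80106281]
```

View pics/scene7c.png

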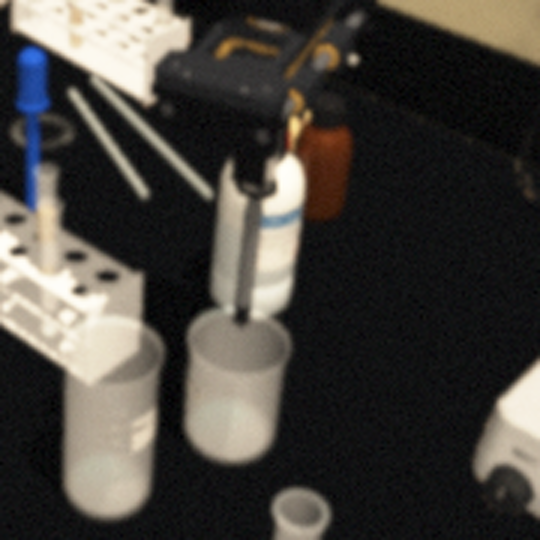

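View pics/side7.png

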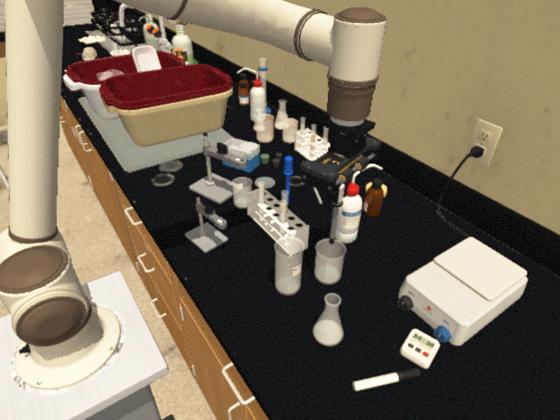

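The tip is about 16–17 mm above the rim and within about 1 mm of the axis. The probe is upright and everything else stands where it did, so I'm handing in.

```bash
python3 -m inch '[[[0,0,0],[0,0,0]],[[0,0,0],[0,0,0]]]'; python3 -c "
from plant import arm
print(arm.observe()['joint_vel'].round(4)); print(arm.hand_in())"
```

```text
time: 14.82
eef_pos: [574.9, -149.9, 239.6]
orientation: [0.0, -0.14, 0.99, -0.0]
contact_force: [-0.3, 0.3, -1.4]
finger_gap: 0.268
[-0.0024  0.0018 -0.0015  0.0007 -0.0006  0.0002]
the job is handed in; nothing more can be done
None
```

I turned the large stand's knob anticlockwise to about 1.53 rad. Then I lifted the white probe straight out and carried it over the rack, and handed in at 14.8 s with it still held over the waste beaker. No verdict is reported.

- **Probe position:** in the last check the tip was about 16–17 mm above the rim and within about 1 mm of the beaker's axis in both camera views. The probe was upright and held at a 23 mm finger gap, and the arm was practically still.
- **Knob:** the angle comes from the wrist camera after I let go (wing direction 106° against 18–19° when locked). I did not measure it again at the end.
- **Other objects:** the waste beaker's rim measured the same before and after, to within 0.5 mm. I only looked at the small beaker, the rack and the other glassware in the final pictures, where they stood as before.
- **Disagreement:** the two fixed cameras differ by about 3 mm in x. I centred the probe by comparing probe and rim within each view, so that offset cancels.

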